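# Close the filled sweet jars from the pile of lids

## Task

The four jars of sweets are filled and their lids lie in one pile on the bench. Close the jars: put each lid on the jar of its own colour and size, pushed in fully home and level. Leave the jars standing upright where they are, and let go of everything.

Things in the scene. Friction and masses are not known exactly. Their poses are not given: they have to be found in the camera images.
- lid_red: round red push-in lid: solid red flange 68 mm across, 12 mm thick (8 to 20 mm above the origin; grip here) over a white plug 53 mm across, 8 mm long, tapered to 46 mm at its foot. Origin: centre of the plug's underside; z up out of the flat top. Lowest in the pile: its plug stands on the bench.
- lid_gold: round gold push-in lid: solid gold flange 58 mm across, 12 mm thick (8 to 20 mm above the origin; grip here) over a white plug 43 mm across, 8 mm long, tapered to 36 mm at its foot. Origin: centre of the plug's underside; z up out of the flat top. Piled with its plug on the flat top of the next wider lid, up to 3 mm off centre.
- lid_black: round black push-in lid: solid black flange 48 mm across, 12 mm thick (8 to 20 mm above the origin; grip here) over a white plug 33 mm across, 8 mm long, tapered to 26 mm at its foot. Origin: centre of the plug's underside; z up out of the flat top. Piled with its plug on the flat top of the next wider lid, up to 3 mm off centre.
- lid_green: round green push-in lid: solid green flange 38 mm across, 12 mm thick (8 to 20 mm above the origin; grip here) over a white plug 23 mm across, 8 mm long, tapered to 16 mm at its foot. Origin: centre of the plug's underside; z up out of the flat top. Piled with its plug on the flat top of the next wider lid, up to 3 mm off centre. Topmost lid.
- jar_red: loose upright clear jar with red sweets inside and a red band round its neck: outside 64 mm, mouth 59 mm, 92 mm high, about 420 g. Origin: centre of its underside, z up. The red lid is home when its flange rests on the rim: lid origin 84 mm above the jar's; 3 mm play all round the plug.
- jar_gold: loose upright clear jar with gold sweets inside and a gold band round its neck: outside 54 mm, mouth 49 mm, 84 mm high, about 340 g. Origin: centre of its underside, z up. The gold lid is home when its flange rests on the rim: lid origin 76 mm above the jar's; 3 mm play all round the plug.
- jar_black: loose upright clear jar with black sweets inside and a black band round its neck: outside 44 mm, mouth 39 mm, 76 mm high, about 260 g. Origin: centre of its underside, z up. The black lid is home when its flange rests on the rim: lid origin 68 mm above the jar's; 3 mm play all round the plug.
- jar_green: loose upright clear jar with green sweets inside and a green band round its neck: outside 34 mm, mouth 29 mm, 68 mm high, about 200 g. Origin: centre of its underside, z up. The green lid is home when its flange rests on the rim: lid origin 60 mm above the jar's; 3 mm play all round the plug.
Not all that is in view belongs to the job. What is meant by the lid_red is not purple, and is the smaller of those in its own colour. Leave any blue look-alike of the lid_black alone.

How it is judged:
At the end, for the whole second after the job is handed in: Every lid sits on the jar of its colour: its height within 3 mm of fully home, its centre within 7 mm of the jar's axis, level on it within 0.06 rad; every jar is upright within 0.06 rad and within 40 mm of where it stood at the start; lids and jars at rest and not touched by the fingers (z of lid_red in the frame of jar_red between 0.081 and 0.087 m and horizontal distance between lid_red and jar_red below 0.007 m and angle between the z axis of lid_red and the z axis of jar_red, either way round below 0.06 rad and angle between each of lid_red, lid_gold, lid_black, lid_green's own z axis and vertical below 0.1 rad and angle between each of jar_red, jar_gold, jar_black, jar_green's own z axis and vertical below 0.06 rad and distance of each of jar_red, jar_gold, jar_black, jar_green from where it was at the start of the episode below 0.04 m and linear speed of each of lid_red, jar_red, lid_gold, jar_gold, lid_black, jar_black, lid_green, jar_green below 0.01 m/s and contact force between each of lid_red, lid_gold, lid_black, lid_green and the fingers below 0.05 N and z of lid_gold in the frame of jar_gold between 0.073 and 0.079 m and horizontal distance between lid_gold and jar_gold below 0.007 m and angle between the z axis of lid_gold and the z axis of jar_gold, either way round below 0.06 rad and z of lid_black in the frame of jar_black between 0.065 and 0.071 m and horizontal distance between lid_black and jar_black below 0.007 m and angle between the z axis of lid_black and the z axis of jar_black, either way round below 0.06 rad and z of lid_green in the frame of jar_green between 0.057 and 0.063 m and horizontal distance between lid_green and jar_green below 0.007 m and angle between the z axis of lid_green and the z axis of jar_green, either way round below 0.06 rad).
It fails at once if the red jar is knocked over (angle between jar_red's own z axis and vertical above 0.5 rad).
It fails at once if the gold jar is knocked over (angle between jar_gold's own z axis and vertical above 0.5 rad).
It fails at once if the black jar is knocked over (angle between jar_black's own z axis and vertical above 0.5 rad).
It fails at once if the green jar is knocked over (angle between jar_green's own z axis and vertical above 0.5 rad).
It also fails if it takes over 104 s, if anything falls off the work surface, if the arm or the gripper's body presses on something with over 40 N, if the wrist force passes 120 N, or if a joint passes its speed limit or range.

## Robot

A 6-joint arm with a two-finger parallel gripper is mounted at the origin on the work surface. World frame = base frame: x ahead of the robot, y to its left, z up, the work surface at z = 0. Lengths are in m, angles in rad, forces in N, time in s.
With the tool pointing down it reaches from about 0.35 to 0.85 m from the base axis. Payload 8.1 kg.
Tool frame: the origin (TCP) lies on the centre line of the jaws, within the pads' length; the fingertips stand 17 mm ahead of it and the grasp point (between the pads) lies 2 mm behind it; z points along the fingers, y is the line along which they close (so a half turn about z gives the same grasp; the last joint's range is limited). The gripper opens to 93 mm and grips with 3 to 60 N. Pads are 15 mm wide; open, the fingers measure 128 mm over their backs; the gripper's body (75 mm by 188 mm) begins 65 mm behind the grasp point.
Start: joints at [1.143, 0.13, 1.488, -0, 1.523, -0.085], TCP at [0.202, 0.565, 0.236] pointing down, gripper open.
Joint ranges: [-2.96, 2.96], [-0.89, 2.26], [0.02, 2.5], [-1.34, 4.48], [0, 2.73], [-2.66, 2.66]. Speed limits (rad/s): [2.39, 2.39, 2.79, 3.14, 3.14, 3.14].

## Interface

Orientations are given as a rotation vector (axis times angle).
In Python, from plant import status, eyes, robot gives the robot as it stands. The module is installed in compiled form; this text tells all that it offers.
- The arm moves only by the tool servo_tool, never from a script. Its argument "plan" is text: rows parted by semicolons, each of 4 numbers parted by spaces: the shift along the tool's x, y, z in m, then the turn about the tool's z in degrees. A call has 1 to 12 rows; each row is the pose to reach, as a shift and turn from the pose commanded when the call began, along the tool's axes at that moment; what a row does not reach only later rows make up. A row lasts 1/12 s, in which the tool goes at most 41.7 mm and 7.16 degrees, less where a joint would pass 70% of its speed; a pose out of reach is approached as far as the arm can. A call with a gripper value outside its range is refused whole. "grip" is the closure, from -1 (fully open) to 1 (shut), set as the call begins (left out, the last holds). The fingers move at their own pace and stop on an object; "grip_force" is the grip in N (left out, the last holds). Time passes only in rows, so rows that repeat a pose let the fingers close. It gives the time, the measured TCP pose, the force, the opening and the grip force at its end, in the units of the state.
- status.read_state(): the state, without advancing time (a new reading comes with each control period).
- eyes.read_camera(name): name is "scene" or "top" or "wrist"; returns a dict with "image" (384x512x3 uint8, blue, green, red), "fovy" (degrees; the focal length in pixels is half the picture's height over the tangent of half this angle, whatever the lens; pixels are square), "cx", "cy" (the principal point, pixels), "world_from_camera" (4x4, takes a point from camera to world coordinates); the wrist camera has in their place "hand_eye" (4x4, takes a point from camera to tool coordinates, whose origin is the TCP and whose axes are the flange's). Camera axes: x right, y down, z forward; pixel columns grow to the right and rows downward; lengths in m; the calibration is good to about 2 mm. A picture is of the moment at which its call begins: read the wrist's pose just before it. There is no depth.
- robot.close_job(): hands the job in; it is judged then, once.
The state is a dict: "t": time; "q": joint angles; "dq": joint speeds; "joint_torque": joint torques, N m; "tool_pos": TCP position; "orientation": TCP orientation; "force": force on the tool from outside, world axes, zero at the start; "wrist_torque": the same for the moment, N m; "opening": finger opening in m; "gripper_force": force on a finger pad.
Only numpy, scipy, OpenCV 4.12 (cv2) and the standard library are available. Lean on these libraries where they do the work, as an engineer would, in place of code of your own. Each camera call takes 0.05 s, during which the arm holds its last target. There are 200 camera calls.

## Working session

There is one attempt and no reset: what is moved stays moved. The work goes in short steps, Python scripts to look and compute and a tool call to move; the robot and the scene stay as the last step left them, time stands still between calls to the robot, and variables do not carry over. Pictures are saved under pics/ and viewed, at most 14 in all, crops included, and the job is handed in when it is done.

Besides the shell and the picture viewer there is one more tool, called after ">>>" as name(argument=value, ...) on one line, values as JSON. servo_tool: Moves the arm, as the interface text tells. Its arguments: {"type":"object","properties":{"plan":{"type":"string"},"grip":{"type":"number"},"grip_force":{"type":"number"}},"required":["plan"]}

```bash
mkdir -p pics
cat > h.py <<'E'
import numpy as np, cv2
from plant import status, eyes, robot
from scipy.spatial.transform import Rotation as R
def cam(n):
    s=status.read_state(); c=eyes.read_camera(n); im=c["image"]
    f=im.shape[0]/2/np.tan(np.radians(c["fovy"])/2)
    if n=="wrist":
        T=np.eye(4);T[:3,:3]=R.from_rotvec(s["orientation"]).as_matrix();T[:3,3]=s["tool_pos"];T=T@c["hand_eye"]
    else: T=c["world_from_camera"]
    return im,f,c["cx"],c["cy"],np.array(T)
def toplane(C,u,v,z):
    im,f,cx,cy,T=C
    d=T[:3,:3]@np.array([(u-cx)/f,(v-cy)/f,1]);o=T[:3,3]
    return o+d*(z-o[2])/d[2]
def proj(C,p):
    im,f,cx,cy,T=C
    q=T[:3,:3].T@(np.array(p)-T[:3,3]); return q[:2]/q[2]*f+[cx,cy]
E
python3 - <<'E'
from h import *
s=status.read_state(); print({k:np.round(v,3) for k,v in s.items()})
for n in("scene","top"):
    C=cam(n); cv2.imwrite(f"pics/{n}0.png",cv2.resize(C[0],(800,600),interpolation=cv2.INTER_CUBIC)); print(n,C[1:4],C[4].round(3).tolist())
E
```

```text
{'t': np.float64(0.0), 'q': array([ 1.143,  0.131,  1.489,  0.   ,  1.523, -0.085]), 'dq': array([-0.001,  0.001,  0.   , -0.   , -0.001,  0.   ]), 'joint_torque': array([ 0.0000e+00, -5.5982e+01, -4.9177e+01,  7.7000e-02,  3.5000e-02,
       -0.0000e+00]), 'tool_pos': array([0.201, 0.565, 0.235]), 'orientation': array([-5.360e-01, -3.095e+00,  3.000e-03]), 'force': array([ 0.25 , -0.618, -0.219]), 'wrist_torque': array([-0.034, -0.03 , -0.007]), 'gripper_force': np.float64(0.0), 'opening': np.float64(0.093)}
scene (np.float64(452.2247819688522), 257.5169549022537, 192.71594811567016) [[-0.71, 0.57, -0.414, 0.868], [0.704, 0.584, -0.404, 0.393], [0.011, -0.578, -0.816, 0.834], [0.0, 0.0, 0.0, 1.0]]
top (np.float64(488.632471997688), 252.00529260128616, 182.241063761102) [[-0.063, -0.973, 0.221, 0.241], [-0.998, 0.063, -0.007, -0.002], [-0.007, -0.221, -0.975, 1.266], [0.0, 0.0, 0.0, 1.0]]
```

View pics/scene0.png

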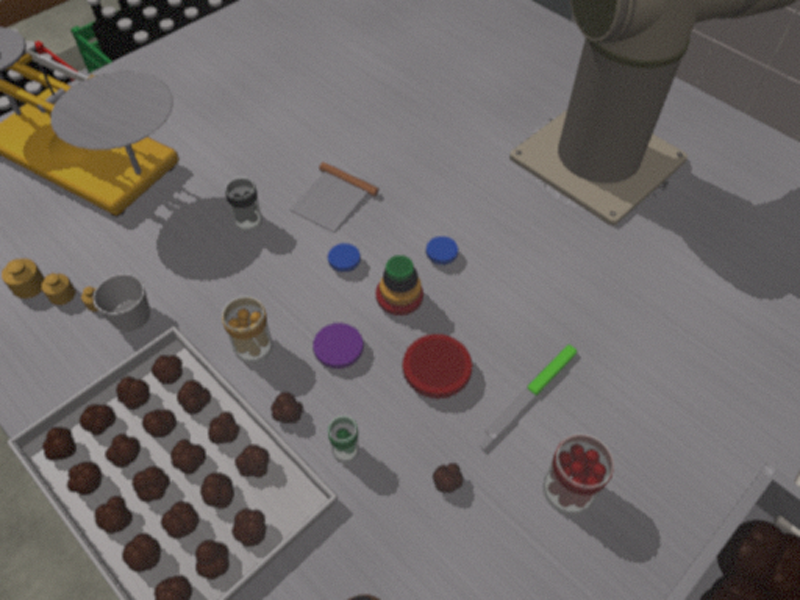

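View pics/top0.png

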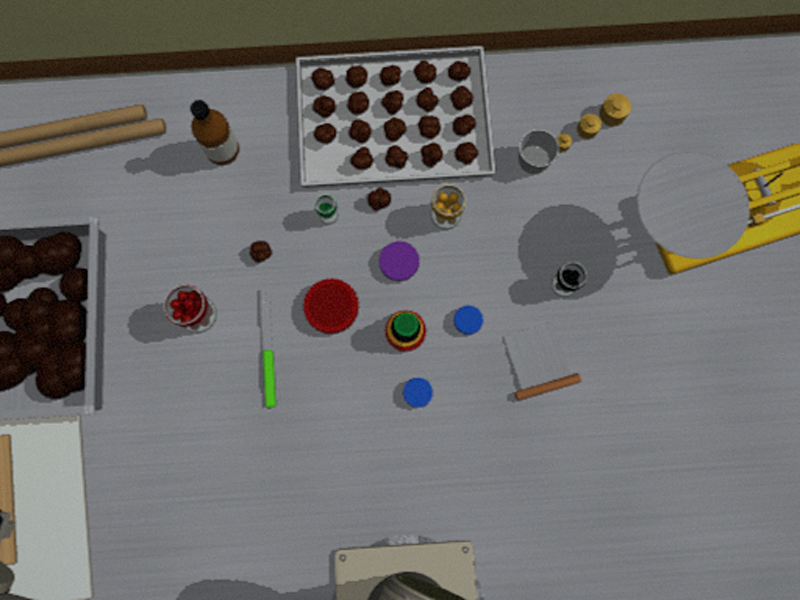

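Scene view: the pile is at (400,285), with jars red (582,470), gold (247,328), black (243,200) and green (343,437). Top view: the pile is at (406,330), with jars red (186,306), gold (448,205), black (571,277) and green (326,208).

Candidates for lid_red (top view): the flat red disc (330,305), the purple disc (399,261) and the red disc at the bottom of the pile (406,330). The pile one fits, because it is the smaller red and carries the other lids. The blue discs (468,320) and (418,392) are look-alikes to leave alone, since lid_black is the black one in the pile.

I'll confirm this with a crop and measure.

```bash
cat > m.py <<'E'
from h import *
def mask(im,c):
    h=cv2.cvtColor(im,cv2.COLOR_BGR2HSV);H,S,V=cv2.split(h)
    if c=="red": return ((H<7)|(H>173))&(S>130)&(V>60)
    if c=="gold": return (H>10)&(H<28)&(S>100)&(V>70)
    if c=="green": return (H>60)&(H<90)&(S>90)&(V>30)
    if c=="black": return (V<45)
def blob(im,c,px,r):
    m=mask(im,c).astype(np.uint8)
    w=np.zeros_like(m);cv2.circle(w,(int(px[0]),int(px[1])),r,1,-1);m=m*w
    pts=cv2.findNonZero(m)
    if pts is None: return None
    (x,y),rad=cv2.minEnclosingCircle(cv2.convexHull(pts))
    return x,y,rad,len(pts),cv2.boundingRect(pts)
E
python3 - <<'E'
from m import *
T=cam("top");S=cam("scene")
P={"pile":((406,330),(400,285)),"red":((186,306),(582,465)),"gold":((448,203),(247,325)),"black":((571,274),(243,195)),"green":((326,206),(343,433))}
h={"red":.092,"gold":.084,"black":.076,"green":.068}
for k in h:
    t,s=P[k]
    for n,C,p in(("top",T,t),("scene",S,s)):
        b=blob(C[0],k,np.array(p)*.64,20 if k!="red" else 26)
        x,y,w,hh=b[4]
        print(k,n,np.round(b[:4],1),b[4],toplane(C,b[0],b[1],h[k]-.006).round(4),"man",toplane(C,p[0]*.64,p[1]*.64,h[k]).round(3))
for n,C,p in(("top",T,(406,330)),("scene",S,(400,285))):
    for k,z in(("green",.08),("black",.055),("gold",.035),("red",.015)):
        b=blob(C[0],k,np.array(p)*.64,20); print("lid",k,n,np.round(b[:4],1),b[4],toplane(C,b[0],b[1],z).round(4))
# pan: triangulate
def ray(C,p):
    d=C[4][:3,:3]@np.array([(p[0]*.64-C[2])/C[1],(p[1]*.64-C[3])/C[1],1]);return C[4][:3,3],d/np.linalg.norm(d)
o1,d1=ray(T,(693,205));o2,d2=ray(S,(112,109))
a=np.linalg.lstsq(np.c_[d1,-d2],o2-o1,rcond=None)[0];print("pan",o1+a[0]*d1,o2+a[1]*d2)
c=lambda C,p,r:cv2.resize(C[0][int(p[1]*.64)-r:int(p[1]*.64)+r,int(p[0]*.64)-r:int(p[0]*.64)+r],(264,264),interpolation=cv2.INTER_CUBIC)
r1=np.hstack([c(T,(385,310),55),c(S,(400,300),50),c(T,P["red"][0],28)])
r2=np.hstack([c(T,P["gold"][0],28),c(T,P["black"][0],28),c(T,P["green"][0],28)])
cv2.imwrite("pics/crop1.png",np.vstack([r1,r2]))
E
```

```text
red top [120.9 196.8  12.2 254. ] (109, 186, 24, 23) [0.4926 0.3138 0.086 ] man [0.494 0.317 0.092]
red scene [370.5 300.5  15.5 290. ] (355, 286, 32, 30) [0.5093 0.3228 0.086 ] man [0.506 0.322 0.092]
gold top [286.4 131.3   9.4 178. ] (277, 123, 19, 16) [ 0.6376 -0.1069  0.078 ] man [ 0.639 -0.108  0.084]
gold scene [157.  207.5  12.5 251. ] (145, 198, 25, 19) [ 0.6531 -0.0964  0.078 ] man [ 0.654 -0.09   0.084]
black top [364.3 177.7   9.6 136. ] (356, 169, 18, 17) [ 0.5055 -0.2931  0.07  ] man [ 0.51  -0.295  0.076]
black scene [154.5 126.5   8.6  64. ] (146, 125, 18, 8) [ 0.518  -0.2843  0.07  ] man [ 0.516 -0.282  0.076]
green top [208.5 134.    5.6  58. ] (203, 130, 12, 9) [0.6489 0.0931 0.062 ] man [0.653 0.092 0.068]
green scene [220.  279.5   4.9  23. ] (216, 275, 7, 10) [0.6632 0.101  0.062 ] man [0.662 0.099 0.068]
lid green top [259.3 207.4   8.1 192. ] (252, 200, 16, 16) [ 0.4453 -0.025   0.08  ]
lid black top [259.1 209.5   9.1  79. ] (250, 204, 19, 15) [ 0.4444 -0.0244  0.055 ]
lid gold top [258.7 210.2  11.7 140. ] (248, 199, 23, 23) [ 0.446  -0.0239  0.035 ]
lid red top [259.1 211.1  12.9  77. ] (247, 199, 25, 26) [ 0.4469 -0.0249  0.015 ]
lid green scene [255.5 171.5   8.6 193. ] (247, 164, 18, 14) [ 0.4493 -0.0228  0.08  ]
lid black scene [255.7 177.    9.7  97. ] (246, 174, 20, 13) [ 0.4457 -0.0255  0.055 ]
lid gold scene [255.7 183.   12.9 213. ] (243, 179, 26, 17) [ 0.4465 -0.0244  0.035 ]
lid red scene [255.  188.   14.1  88. ] (241, 184, 29, 17) [ 0.447  -0.0261  0.015 ]
pan [ 0.58574214 -0.47064111  0.16128612] [ 0.58652822 -0.4713077   0.16181434]
```

View pics/crop1.png

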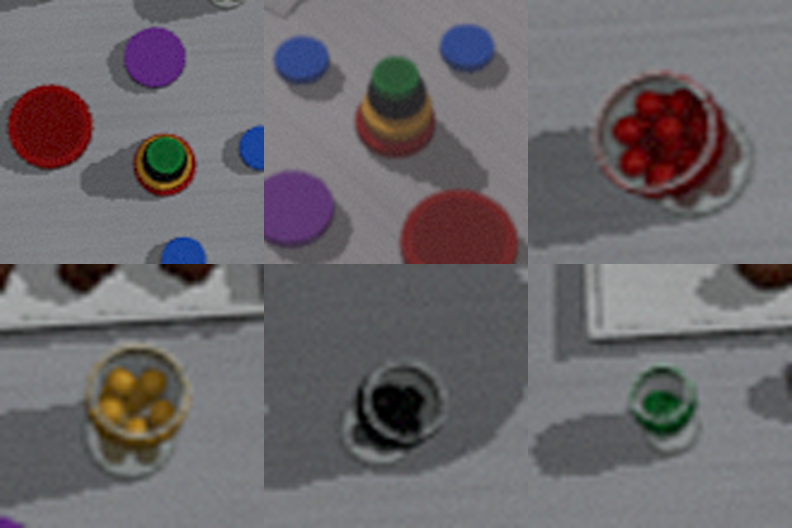

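The crops confirm it. The pile (first crop, centre-right) is green, black, gold and red from the top, the large flat red disc is the decoy, and all four jars stand upright with coloured neck bands. I'm moving towards the red jar for a wrist view.

>>> servo_tool(plan="-0.336 -0.142 -0.04 0;-0.336 -0.142 -0.04 0;-0.336 -0.142 -0.04 0;-0.336 -0.142 -0.04 0;-0.336 -0.142 -0.04 0;-0.336 -0.142 -0.04 0;-0.336 -0.142 -0.04 0;-0.336 -0.142 -0.04 0;-0.336 -0.142 -0.04 0;-0.336 -0.142 -0.04 0;-0.336 -0.142 -0.04 0;-0.336 -0.142 -0.04 0", grip=-1)

```text
t: 1.2
tool_pos: [0.47, 0.3185, 0.2753]
orientation: [-0.537, -3.095, 0.0]
force: [-1.0, -0.8, -0.2]
opening: 0.0927
gripper_force: 0.0
```

```bash
cat >> h.py <<'E'
def shift(p):
    s=status.read_state();M=R.from_rotvec(s["orientation"]).as_matrix()
    return (M.T@(np.array(p)-s["tool_pos"])).round(4)
E
python3 - <<'E'
from h import *
C=cam("wrist");cv2.imwrite("pics/w1.png",cv2.resize(C[0],(800,600),interpolation=cv2.INTER_CUBIC));print(C[1:4],C[4].round(3).tolist())
s=status.read_state();print(s["t"],s["tool_pos"],s["q"].round(2),proj(C,[.5,.319,.092]),proj(C,s["tool_pos"]))
E
```

```text
(np.float64(304.63658832259785), 258.6321668001652, 186.64092976913233) [[0.338, 0.912, 0.231, 0.406], [0.941, -0.327, -0.084, 0.34], [-0.001, 0.246, -0.969, 0.425], [0.0, 0.0, 0.0, 1.0]]
1.25 [0.46959722 0.31900269 0.27522873] [ 0.51  0.03  1.52  0.    1.59 -0.72] [269.25456861 196.16104595] [261.81842434 239.68822268]
```

View pics/w1.png

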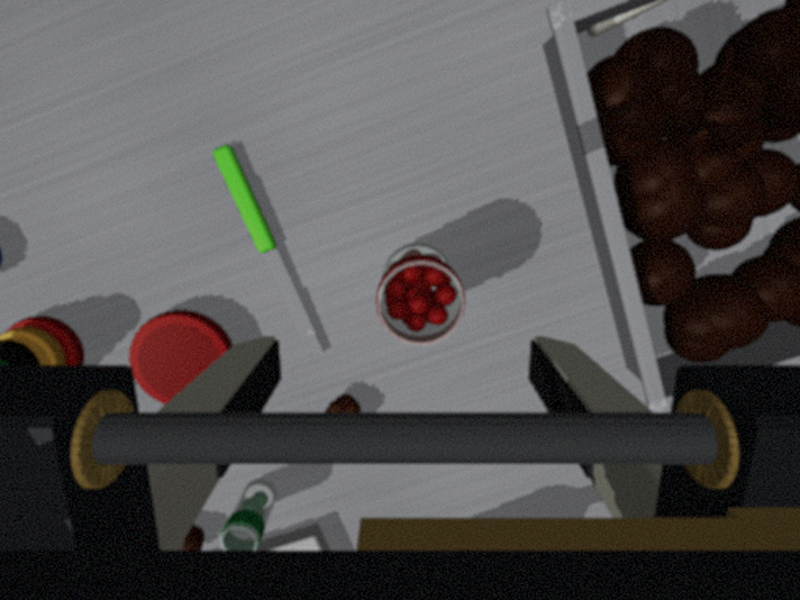

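The wrist view shows the red jar rim centred at (421,299) in the 800-px picture, the decoy disc at (180,357) and part of the pile at the left edge. I'll fix the red rim and then go on to the pile.

Run:
```python
from m import *
C=cam("wrist");print(toplane(C,421*.64,299*.64,.092),toplane(C,416*.64,271*.64,.0))
m=mask(C[0],"red").astype(np.uint8);w=np.zeros_like(m);cv2.circle(w,(269,191),32,1,-1)
p=cv2.findNonZero(m*w);e=cv2.fitEllipse(cv2.convexHull(p));print(e,toplane(C,*e[0],.092), e[1][0]*.333/C[1])
print("to pile view",shift([.42,-.024,.235]))
```

```text
[0.49427065 0.32155621 0.092     ] [0.49231185 0.32068888 0.        ]
((267.79278564453125, 187.4888916015625), (46.70246887207031, 47.39154815673828), 76.76123809814453) [0.4893673  0.32129228 0.092     ] 0.05105073628887466
to pile view [-0.0685 -0.34    0.0403]
```

>>> servo_tool(plan="-0.068 -0.34 0.03 0;-0.068 -0.34 0.03 0;-0.068 -0.34 0.03 0;-0.068 -0.34 0.03 0;-0.068 -0.34 0.03 0;-0.068 -0.34 0.03 0;-0.068 -0.34 0.03 0;-0.068 -0.34 0.03 0;-0.068 -0.34 0.03 0;-0.068 -0.34 0.03 0;-0.068 -0.34 0.03 0")

```text
t: 2.22
tool_pos: [0.42, -0.0241, 0.2456]
orientation: [0.537, 3.095, 0.001]
force: [0.5, -0.1, -0.4]
opening: 0.0933
gripper_force: 0.0
```

Run:
```python
from m import *
C=cam("wrist");cv2.imwrite("pics/w2.png",cv2.resize(C[0],(800,600),interpolation=cv2.INTER_CUBIC))
s=status.read_state();print(s["t"],s["tool_pos"])
q=proj(C,[.447,-.024,.08]);print(q)
for k,z in(("green",.08),("black",.06),("gold",.04),("red",.02)):
    m=mask(C[0],k).astype(np.uint8);w=np.zeros_like(m);cv2.circle(w,(int(q[0]),int(q[1])),45,1,-1)
    h=cv2.convexHull(cv2.findNonZero(m*w));e=cv2.fitEllipse(h);print(k,np.round(e[0],1),np.round(e[1],1),toplane(C,*e[0],z).round(4),cv2.boundingRect(h))
print(shift([.447,-.024,.12]))
```

```text
2.2667 [ 0.42017781 -0.023476    0.2457028 ]
[268.47905718 198.17680547]
green [264.8 196.6] [34.5 35.8] [ 0.4439 -0.0271  0.08  ] (247, 179, 37, 36)
black [264.7 191.3] [39.5 41.4] [ 0.4436 -0.0267  0.06  ] (245, 171, 40, 29)
gold [265.4 186.3] [46.4 48.5] [ 0.4432 -0.0252  0.04  ] (241, 163, 49, 39)
red [264.3 183.4] [50.6 51.5] [ 0.4441 -0.0266  0.02  ] (239, 158, 52, 44)
[-0.0254  0.0084  0.1257]
```

View pics/w2.png

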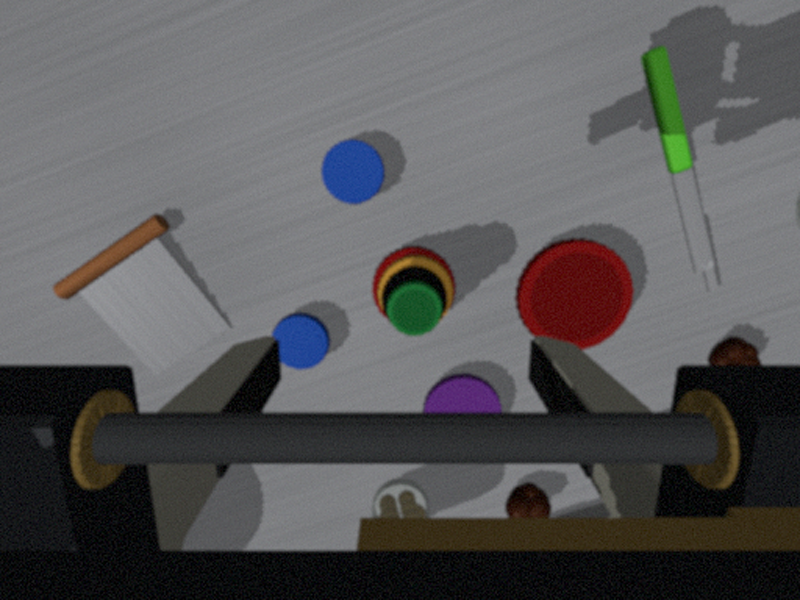

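The pile's green top is at (414,308), with black, gold and red stacked concentrically beneath it. The blue discs are at (353,171) and (300,340), clear of the fingers. Next I'll grip the green lid.

>>> servo_tool(plan="-0.0235 0.005 0.08 0;-0.0235 0.005 0.08 0;-0.0235 0.005 0.13 0;-0.0235 0.005 0.15 0;-0.0235 0.005 0.158 0;-0.0235 0.005 0.158 0;-0.0235 0.005 0.158 0;-0.0235 0.005 0.158 0;-0.0235 0.005 0.158 0;-0.0235 0.005 0.158 0")

```text
t: 3.1
tool_pos: [0.4456, -0.028, 0.0898]
orientation: [0.535, 3.092, -0.0]
force: [0.6, -0.2, 0.8]
opening: 0.0933
gripper_force: 0.0
```

>>> servo_tool(plan="0 0 0 0;0 0 0 0;0 0 0 0;0 0 0 0;0 0 0 0;0 0 0 0;0 0 0 0;0 0 0 0", grip=1, grip_force=15)

```text
t: 3.77
tool_pos: [0.4439, -0.0279, 0.0876]
orientation: [-0.536, -3.095, 0.0]
force: [-0.4, -0.1, -1.2]
opening: 0.0438
gripper_force: 0.0
```

>>> servo_tool(plan="0 0 0 0;0 0 0 0;0 0 0 0;0 0 0 0;0 0 0 0")

```text
t: 4.18
tool_pos: [0.4439, -0.0278, 0.0876]
orientation: [-0.536, -3.096, 0.0]
force: [-0.7, 0.2, -0.1]
opening: 0.0376
gripper_force: 15.0
```

Run:
```python
from h import *
s=status.read_state();print(s["t"],s["tool_pos"],s["opening"],s["gripper_force"],s["force"]);print(shift([.615,.093,.16]))
```

```text
4.1833 [ 0.4439183  -0.02782922  0.08760912] 0.03759083065589445 14.99912515282631 [-0.68117306  0.24276674 -0.0727229 ]
[-0.1205  0.1713 -0.0724]
```

>>> servo_tool(plan="0 0 -0.02 0;0 0 -0.05 0;-0.03 0.04 -0.09 0;-0.12 0.171 -0.1 0;-0.12 0.171 -0.1 0;-0.12 0.171 -0.1 0;-0.12 0.171 -0.1 0;-0.12 0.171 -0.1 0;-0.12 0.171 -0.1 0;-0.12 0.171 -0.1 0;-0.12 0.171 -0.1 0;-0.12 0.171 -0.1 0")

```text
t: 5.18
tool_pos: [0.6134, 0.092, 0.1874]
orientation: [-0.537, -3.095, 0.001]
force: [0.1, 0.6, 0.1]
opening: 0.0376
gripper_force: 15.0
```

Run:
```python
from m import *
C=cam("wrist");cv2.imwrite("pics/w3.png",cv2.resize(C[0],(800,600),interpolation=cv2.INTER_CUBIC))
s=status.read_state();print(s["t"],s["tool_pos"],s["opening"])
print(proj(C,[.655,.094,.068])/.64)
```

```text
5.2333 [0.61361858 0.09197235 0.18770302] 0.03706483397296759
[433.06866958 352.22162527]
```

View pics/w3.png

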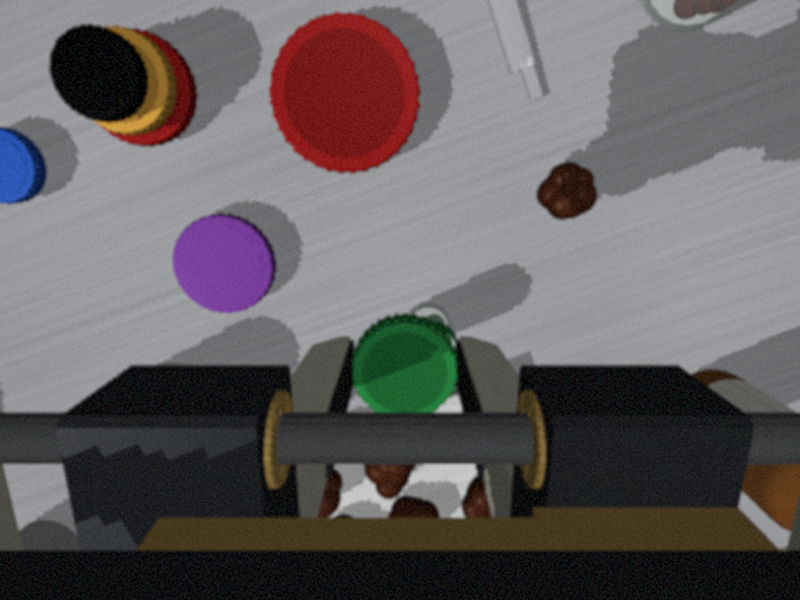

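The jar is hidden behind the held green lid at (405,365), because image "up" points back towards the base. To see it I need to stand about 80 mm beyond it.

>>> servo_tool(plan="-0.08 0.015 0 0;-0.08 0.015 0 0;-0.08 0.015 0 0;-0.08 0.015 0 0;-0.08 0.015 0 0;-0.08 0.015 0 0;-0.08 0.015 0 0")

```text
t: 5.82
tool_pos: [0.6944, 0.0802, 0.1893]
orientation: [0.535, 3.094, 0.001]
force: [0.1, 0.7, 0.1]
opening: 0.0377
gripper_force: 15.0
```

Run:
```python
from m import *
C=cam("wrist");q=proj(C,[.655,.094,.068]);print(q)
s=status.read_state();print(s["t"],s["tool_pos"],s["opening"])
np.savez("last.npz",im=C[0],T=C[4])
x,y=int(q[0])-60,int(q[1])-60;x,y=max(x,0),max(y,0)
cv2.imwrite("pics/w4.png",cv2.resize(C[0][y:y+120,x:x+120],(600,600),interpolation=cv2.INTER_CUBIC));print(x,y)
```

```text
[259.85890796 139.33727122]
5.8667 [0.69440723 0.08030765 0.18928632] 0.03749389089418395
199 79
```

View pics/w4.png

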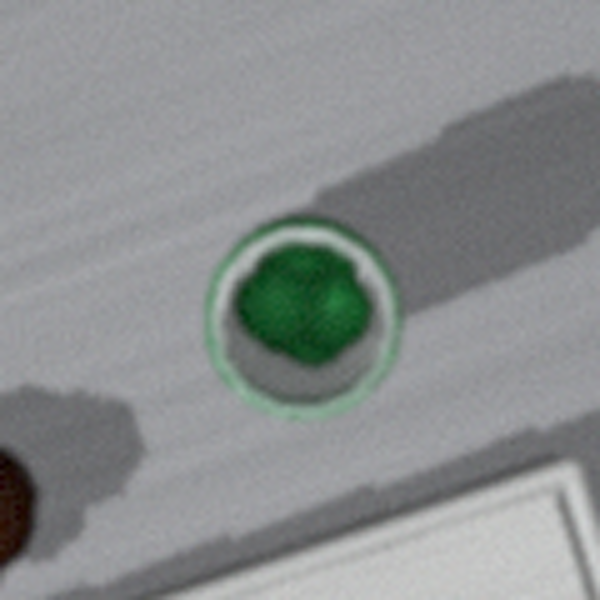

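The green jar rim is centred at crop (304,321), which is full-frame (259.8,143.2). It is 38.8 px wide, which fits 34 mm at that range.

Run:
```python
from m import *
C=cam("wrist");p=toplane(C,259.8,143.2,.068);print(p)
s=status.read_state();print(s["tool_pos"],shift([p[0],p[1],.12]))
# held lid: centre check
m=mask(C[0],"green").astype(np.uint8);m[:200]=0
pp=cv2.findNonZero(m);print(cv2.boundingRect(pp))
h=cv2.convexHull(pp);x,y,w,hh=cv2.boundingRect(pp);h=np.array([a for a in h if a[0][1]<y+hh*.6]);c,r=cv2.minEnclosingCircle(h);print(c,r,toplane(C,*c,s["tool_pos"][2]-.0076))
```

```text
[0.65823577 0.0929153  0.068     ]
[0.69448743 0.08036123 0.18917077] [ 0.0385 -0.0004  0.0691]
(114, 202, 352, 181)
(298.0, 305.0) 167.04800415039062 [0.7439516  0.08588938 0.18157077]
```

>>> servo_tool(plan="0.0385 0 0.02 0;0.0385 0 0.06 0;0.0385 0 0.08 0;0.0385 0 0.085 0;0.0385 0 0.088 0;0.0385 0 0.091 0;0.0385 0 0.094 0;0.0385 0 0.097 0;0.0385 0 0.1 0;0.0385 0 0.102 0;0.0385 0 0.102 0")

```text
t: 6.83
tool_pos: [0.6597, 0.093, 0.0873]
orientation: [0.536, 3.093, 0.001]
force: [-2.0, 0.1, 5.9]
opening: 0.0376
gripper_force: 15.0
```

>>> servo_tool(plan="0 0 0 0;0 0 0 0;0 0 0 0;0 0 0 0;0 0 -0.005 0;0 0 -0.03 0;0 0 -0.07 0;0 0 -0.1 0;0 0 -0.1 0;0 0 -0.1 0;0 0 -0.1 0", grip=-1)

```text
t: 7.75
tool_pos: [0.6584, 0.0931, 0.1855]
orientation: [-0.536, -3.095, -0.0]
force: [0.2, 0.1, -0.2]
opening: 0.0929
gripper_force: 0.0
```

Run:
```python
from m import *
s=status.read_state();print(s["t"],s["tool_pos"],s["opening"])
C=cam("wrist");q=proj(C,[.6583,.0929,.08]);print(q)
m=mask(C[0],"green").astype(np.uint8);w=np.zeros_like(m);cv2.circle(w,(int(q[0]),int(q[1])),45,1,-1)
pp=cv2.findNonZero(m*w);print(cv2.boundingRect(pp));e=cv2.fitEllipse(cv2.convexHull(pp));print(e,toplane(C,*e[0],.08))
C=cam("top");b=blob(C[0],"green",(208.5,132),20);print(b,toplane(C,b[0],b[1],.078))
print(shift([.444,-.0265,.19]),shift([.444,-.0265,.068]))
```

```text
7.75 [0.65841993 0.09306864 0.18545484] 0.09291261732205991
[260.06928682 189.71599937]
(238, 165, 43, 48)
((259.21746826171875, 188.87799072265625), (42.745025634765625, 47.669586181640625), 179.74436950683594) [0.65734328 0.09245754 0.08      ]Traceback (most recent call last):
  File "<stdin>", line 6, in <module>
TypeError: 'NoneType' object is not subscriptable
```

Green is home: tool height matched and the lid top measures at (0.657,0.0925). On to black.

>>> servo_tool(plan="0.137 -0.176 -0.005 0;0.137 -0.176 -0.005 0;0.137 -0.176 -0.005 0;0.137 -0.176 -0.005 0;0.137 -0.176 -0.005 0;0.137 -0.176 -0.005 0;0.137 -0.176 -0.005 0;0.137 -0.176 -0.005 0;0.137 -0.176 -0.005 0;0.137 -0.176 -0.005 0")

```text
t: 8.68
tool_pos: [0.4708, -0.0262, 0.1902]
orientation: [-0.535, -3.095, -0.0]
force: [-0.2, 0.1, -0.7]
opening: 0.0932
gripper_force: 0.0
```

```bash
cat > pile.py <<'E'
from m import *
import sys
C=cam("wrist");q=proj(C,[.444,-.0265,.05])
for k,z in(("black",.06),("gold",.04),("red",.02)):
    m=mask(C[0],k).astype(np.uint8);w=np.zeros_like(m);cv2.circle(w,(int(q[0]),int(q[1])),int(sys.argv[1]),1,-1)
    pp=cv2.findNonZero(m*w)
    if pp is None: continue
    h=cv2.convexHull(pp);e=cv2.fitEllipse(h);print(k,np.round(e[0],1),np.round(e[1],1),toplane(C,*e[0],z).round(4),"diam",e[1][1]*(C[4][2,3]-z)/C[1],cv2.boundingRect(h))
s=status.read_state();print(s["t"],s["tool_pos"],shift([.444,-.0265,.0676]))
E
python3 pile.py 50
```

```text
black [250.1 156.5] [49.3 49.5] [ 0.4438 -0.0264  0.06  ] diam 0.04550081852604051 (225, 132, 51, 50)
gold [252.1 153.4] [58.2 59.3] [ 0.4442 -0.0251  0.04  ] diam 0.05842681027504028 (222, 124, 60, 59)
red [251.3 151.5] [62.  62.8] [ 0.4445 -0.0265  0.02  ] diam 0.06602862203110804 (220, 121, 63, 62)
8.7333 [ 0.47087135 -0.02609415  0.19019667] [ 0.0251 -0.0094  0.1226]
```

Black is still at (0.444,-0.0264), so I'll descend and grip it.

>>> servo_tool(plan="0.025 -0.0095 0.04 0;0.025 -0.0095 0.08 0;0.025 -0.0095 0.1 0;0.025 -0.0095 0.115 0;0.025 -0.0095 0.1225 0;0.025 -0.0095 0.1225 0;0.025 -0.0095 0.1225 0")

```text
t: 9.32
tool_pos: [0.4442, -0.027, 0.0685]
orientation: [-0.535, -3.096, 0.0]
force: [1.0, 0.4, 0.1]
opening: 0.093
gripper_force: 0.0
```

>>> servo_tool(plan="0 0 0 0;0 0 0 0;0 0 0 0;0 0 0 0;0 0 0 0;0 0 0 0;0 0 0 0;0 0 0 0;0 0 0 0;0 0 0 0;0 0 0 0", grip=1, grip_force=15)

```text
t: 10.23
tool_pos: [0.4437, -0.0272, 0.0682]
orientation: [0.536, 3.095, 0.0]
force: [0.3, 0.5, 1.9]
opening: 0.0472
gripper_force: 15.0
```

```bash
python3 -c "
from h import *
s=status.read_state();print(s['t'],s['tool_pos'],s['opening'],s['gripper_force']);print(shift([.55,-.30,.19]))"
```

```text
10.2333 [ 0.44370053 -0.02718969  0.06823414] 0.047168291842292036 15.000124722719193
[-0.1918 -0.2212 -0.1218]
```

>>> servo_tool(plan="0 0 -0.03 0;0 0 -0.07 0;-0.03 -0.03 -0.1 0;-0.192 -0.221 -0.122 0;-0.192 -0.221 -0.122 0;-0.192 -0.221 -0.122 0;-0.192 -0.221 -0.122 0;-0.192 -0.221 -0.122 0;-0.192 -0.221 -0.122 0;-0.192 -0.221 -0.122 0;-0.192 -0.221 -0.122 0;-0.192 -0.221 -0.122 0")

```text
t: 11.23
tool_pos: [0.5498, -0.2997, 0.1892]
orientation: [-0.537, -3.094, -0.002]
force: [0.3, 0.8, -0.4]
opening: 0.0474
gripper_force: 15.0
```

```bash
cat > jar.py <<'E'
from m import *
import sys
x0,y0,z,n=map(float,sys.argv[1:5])
C=cam("wrist");q=proj(C,[x0,y0,z]);s=status.read_state();print(s["t"],s["tool_pos"],s["opening"],q)
x,y=max(int(q[0])-60,0),max(int(q[1])-60,0)
cv2.imwrite(f"pics/j{int(n)}.png",cv2.resize(C[0][y:y+120,x:x+120],(600,600),interpolation=cv2.INTER_CUBIC));print(x,y)
np.savez("last.npz",T=C[4],f=C[1],cx=C[2],cy=C[3],o=[x,y])
E
python3 jar.py .508 -.29 .076 1
```

```text
11.2833 [ 0.54970977 -0.29882227  0.1893676 ] 0.047397760258587794 [254.4328093  139.62959254]
194 79
```

View pics/j1.png

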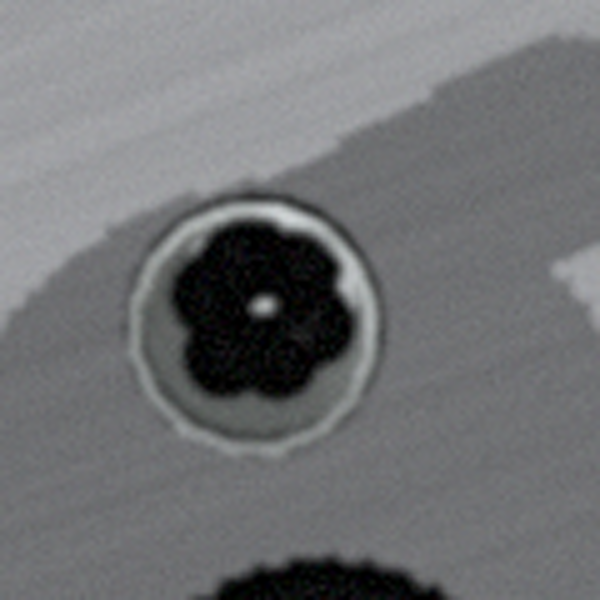

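The black jar rim is centred at crop (256,326), which is full-frame (245.2,144.2). It is about 51 px wide, matching 44 mm.

```bash
python3 -c "
from h import *
C=cam('wrist');p=toplane(C,245.2,144.2,.076);s=status.read_state();print(p,s['tool_pos'],s['t']);print(shift([p[0],p[1],.0682-.04+.068]))"
```

```text
[ 0.50893315 -0.29794328  0.076     ] [ 0.54976853 -0.29834178  0.18959399] 11.3333
[ 0.0385 -0.0134  0.0934]
```

>>> servo_tool(plan="0.0385 -0.0135 0.02 0;0.0385 -0.0135 0.055 0;0.0385 -0.0135 0.072 0;0.0385 -0.0135 0.077 0;0.0385 -0.0135 0.08 0;0.0385 -0.0135 0.083 0;0.0385 -0.0135 0.086 0;0.0385 -0.0135 0.089 0;0.0385 -0.0135 0.092 0;0.0385 -0.0135 0.094 0;0.0385 -0.0135 0.094 0")

```text
t: 12.25
tool_pos: [0.5097, -0.2998, 0.0963]
orientation: [0.536, 3.095, -0.0]
force: [0.2, 0.0, -0.5]
opening: 0.0472
gripper_force: 15.0
```

>>> servo_tool(plan="0 0 0.0015 0;0 0 0.0015 0;0 0 0.0015 0")

```text
t: 12.5
tool_pos: [0.5102, -0.3001, 0.0963]
orientation: [0.536, 3.094, -0.001]
force: [-1.8, 1.0, 8.7]
opening: 0.0475
gripper_force: 15.0
```

>>> servo_tool(plan="0 0 -0.001 0;0 0 -0.001 0;0 0 -0.001 0;0 0 -0.001 0;0 0 -0.005 0;0 0 -0.03 0;0 0 -0.07 0;0 0 -0.095 0;0 0 -0.095 0;0 0 -0.095 0", grip=-1)

```text
t: 13.33
tool_pos: [0.5106, -0.3005, 0.1923]
orientation: [0.535, 3.091, -0.003]
force: [-0.3, -0.1, -0.8]
opening: 0.0931
gripper_force: 0.0
```

Run:
```python
from m import *
s=status.read_state();print(s["t"],s["tool_pos"],s["opening"])
C=cam("wrist");q=proj(C,[.509,-.298,.088])
m=mask(C[0],"black").astype(np.uint8);w=np.zeros_like(m);cv2.circle(w,(int(q[0]),int(q[1])),40,1,-1)
h=cv2.convexHull(cv2.findNonZero(m*w));e=cv2.fitEllipse(h);print(e,toplane(C,*e[0],.088))
print(shift([.475,-.0245,.19]))
```

```text
13.3333 [ 0.51062061 -0.30053058  0.19229049] 0.09305099254512017
((259.395263671875, 186.22982788085938), (53.81776809692383, 57.90097427368164), 13.112096786499023) [ 0.50749378 -0.30038853  0.088     ]
[ 1.251e-01  2.476e-01 -1.000e-04]
```

Black is on its jar. Next, gold: back to the pile.

>>> servo_tool(plan="0.125 0.2475 0 0;0.125 0.2475 0 0;0.125 0.2475 0 0;0.125 0.2475 0 0;0.125 0.2475 0 0;0.125 0.2475 0 0;0.125 0.2475 0 0;0.125 0.2475 0 0;0.125 0.2475 0 0;0.125 0.2475 0 0")

```text
t: 14.22
tool_pos: [0.4742, -0.0248, 0.1884]
orientation: [-0.534, -3.094, 0.001]
force: [-0.2, -0.9, 0.2]
opening: 0.0932
gripper_force: 0.0
```

```bash
python3 pile.py 55; python3 -c "
from h import *
print(shift([.444,-.0255,.048]))"
```

```text
gold [249.6 151.2] [59.6 59.7] [ 0.4443 -0.0252  0.04  ] diam 0.05849860533655513 (220, 122, 60, 60)
red [249.1 149.5] [63.1 63.1] [ 0.4447 -0.0265  0.02  ] diam 0.06597291468131018 (218, 118, 64, 61)
14.2667 [ 0.47444593 -0.02530656  0.1886535 ] [ 0.0281 -0.0113  0.1211]
[ 0.0284 -0.0103  0.1407]
```

>>> servo_tool(plan="0.0285 -0.0103 0.04 0;0.0285 -0.0103 0.08 0;0.0285 -0.0103 0.115 0;0.0285 -0.0103 0.132 0;0.0285 -0.0103 0.1405 0;0.0285 -0.0103 0.1405 0;0.0285 -0.0103 0.1405 0")

```text
t: 14.85
tool_pos: [0.4451, -0.0255, 0.0498]
orientation: [0.538, 3.095, -0.0]
force: [1.0, 0.8, 1.1]
opening: 0.093
gripper_force: 0.0
```

>>> servo_tool(plan="0 0 0 0;0 0 0 0;0 0 0 0;0 0 0 0;0 0 0 0;0 0 0 0;0 0 0 0;0 0 0 0;0 0 0 0;0 0 0 0", grip=1, grip_force=18)

```text
t: 15.68
tool_pos: [0.4448, -0.0246, 0.0495]
orientation: [0.536, 3.095, 0.0]
force: [0.1, 1.6, 5.3]
opening: 0.0573
gripper_force: 18.0
```

```bash
python3 -c "
from h import *
s=status.read_state();print(s['t'],s['tool_pos'],s['opening'],s['gripper_force']);print(shift([.695,-.115,.19]))"
```

```text
15.6833 [ 0.44481885 -0.02460205  0.04946666] 0.05731104704320327 18.00070434808731
[-0.2661 -0.001  -0.1404]
```

>>> servo_tool(plan="0 0 -0.03 0;0 0 -0.07 0;-0.03 0 -0.11 0;-0.266 0 -0.14 0;-0.266 0 -0.14 0;-0.266 0 -0.14 0;-0.266 0 -0.14 0;-0.266 0 -0.14 0;-0.266 0 -0.14 0;-0.266 0 -0.14 0;-0.266 0 -0.14 0;-0.266 0 -0.14 0")

```text
t: 16.68
tool_pos: [0.6943, -0.1139, 0.1876]
orientation: [-0.536, -3.093, -0.0]
force: [-0.1, 0.7, -1.2]
opening: 0.0575
gripper_force: 18.0
```

```bash
python3 jar.py .642 -.104 .084 2
```

```text
16.7333 [ 0.6940884  -0.11365839  0.18840882] 0.057503258972111115 [250.25403308 128.66759966]
190 68
```

View pics/j2.png

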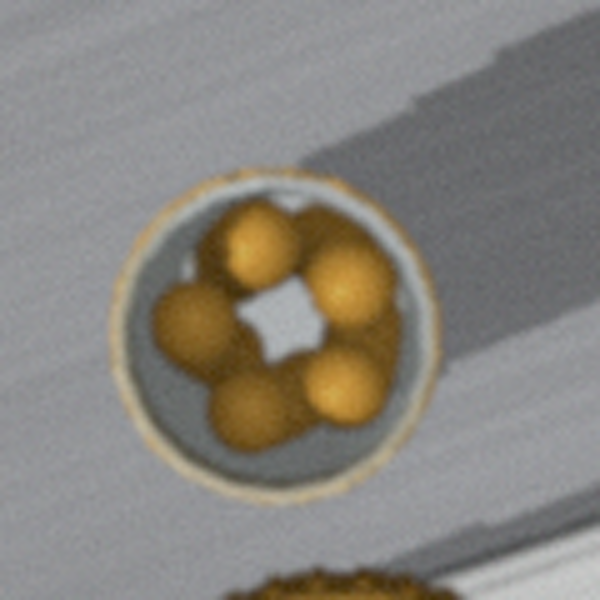

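The gold rim is centred at crop (275,336), which is full-frame (245.1,135.2), and is about 66 px wide. That fits 54 mm.

```bash
python3 -c "
from h import *
C=cam('wrist');p=toplane(C,245.1,135.2,.084);s=status.read_state();print(p,s['tool_pos'],s['t']);print(shift([p[0],p[1],.0495-.02+.076]))"
```

```text
[ 0.64550561 -0.10968872  0.084     ] [ 0.69408234 -0.1135581   0.1891085 ] 16.7833
[ 0.047  -0.0127  0.0836]
```

>>> servo_tool(plan="0.047 -0.0127 0.015 0;0.047 -0.0127 0.045 0;0.047 -0.0127 0.062 0;0.047 -0.0127 0.067 0;0.047 -0.0127 0.07 0;0.047 -0.0127 0.073 0;0.047 -0.0127 0.076 0;0.047 -0.0127 0.079 0;0.047 -0.0127 0.082 0;0.047 -0.0127 0.0845 0;0.047 -0.0127 0.0845 0;0.047 -0.0127 0.0845 0")

```text
t: 17.78
tool_pos: [0.6472, -0.1104, 0.1052]
orientation: [0.536, 3.094, -0.0]
force: [1.0, -0.1, 2.2]
opening: 0.0571
gripper_force: 18.0
```

Contact at tool height 0.1052, against 0.1055 expected for home. A small press, then release.

>>> servo_tool(plan="0 0 0.001 0;0 0 0.001 0;0 0 0.001 0")

```text
t: 18.03
tool_pos: [0.6473, -0.1104, 0.1051]
orientation: [0.535, 3.094, -0.0]
force: [-1.0, 0.8, 7.1]
opening: 0.0575
gripper_force: 18.0
```

>>> servo_tool(plan="0 0 -0.001 0;0 0 -0.001 0;0 0 -0.001 0;0 0 -0.001 0;0 0 -0.005 0;0 0 -0.03 0;0 0 -0.06 0;0 0 -0.09 0;0 0 -0.09 0;0 0 -0.09 0", grip=-1)

```text
t: 18.87
tool_pos: [0.6483, -0.1107, 0.197]
orientation: [0.535, 3.09, -0.001]
force: [1.1, -1.0, -1.0]
opening: 0.0928
gripper_force: 0.0
```

Run:
```python
from m import *
s=status.read_state();print(s["t"],s["tool_pos"],s["opening"])
C=cam("wrist");q=proj(C,[.6455,-.1097,.096])
m=mask(C[0],"gold").astype(np.uint8);w=np.zeros_like(m);cv2.circle(w,(int(q[0]),int(q[1])),48,1,-1)
h=cv2.convexHull(cv2.findNonZero(m*w));e=cv2.fitEllipse(h);print(e,toplane(C,*e[0],.096))
print(shift([.475,-.0265,.19]))
```

```text
18.8667 [ 0.64825024 -0.11065644  0.19701949] 0.09277543771099787
((258.7209777832031, 187.13491821289062), (66.58338928222656, 70.74104309082031), 6.72584867477417) [ 0.6450423  -0.11090634  0.096     ]
[0.1902 0.0212 0.0042]
```

Gold is home. Now red.

>>> servo_tool(plan="0.19 0.021 0.005 0;0.19 0.021 0.005 0;0.19 0.021 0.005 0;0.19 0.021 0.005 0;0.19 0.021 0.005 0;0.19 0.021 0.005 0;0.19 0.021 0.005 0;0.19 0.021 0.005 0")

```text
t: 19.58
tool_pos: [0.4747, -0.0267, 0.188]
orientation: [-0.536, -3.095, 0.0]
force: [-0.1, -0.7, 0.6]
opening: 0.0931
gripper_force: 0.0
```

```bash
python3 pile.py 50; python3 -c "
from h import *
print(shift([.4445,-.0265,.028]))"
```

```text
red [250.7 148.3] [63.2 63.5] [ 0.4448 -0.0264  0.02  ] diam 0.06627897794730496 (219, 117, 64, 64)
19.6333 [ 0.47510488 -0.02692191  0.18821403] [ 0.0294 -0.01    0.1206]
[ 0.0289 -0.0099  0.1602]
```

>>> servo_tool(plan="0.029 -0.01 0.04 0;0.029 -0.01 0.08 0;0.029 -0.01 0.12 0;0.029 -0.01 0.147 0;0.029 -0.01 0.157 0;0.029 -0.01 0.1605 0;0.029 -0.01 0.1605 0")

```text
t: 20.22
tool_pos: [0.4444, -0.0266, 0.0282]
orientation: [-0.536, -3.094, 0.0]
force: [-1.0, -0.4, -0.1]
opening: 0.093
gripper_force: 0.0
```

>>> servo_tool(plan="0 0 0 0;0 0 0 0;0 0 0 0;0 0 0 0;0 0 0 0;0 0 0 0;0 0 0 0;0 0 0 0", grip=1, grip_force=20)

```text
t: 20.88
tool_pos: [0.4451, -0.0264, 0.0294]
orientation: [0.535, 3.093, 0.0]
force: [-1.5, 0.9, 6.4]
opening: 0.0673
gripper_force: 20.0
```

```bash
python3 -c "
from h import *
s=status.read_state();print(s['t'],s['tool_pos'],s['opening'],s['gripper_force']);print(shift([.54,.305,.19]))"
```

```text
20.8833 [ 0.44508133 -0.02637565  0.02936861] 0.06729699575320883 20.00132918357849
[ 0.0216  0.3441 -0.1605]
```

>>> servo_tool(plan="0 0 -0.03 0;0 0 -0.07 0;0 0.01 -0.11 0;0.022 0.344 -0.16 0;0.022 0.344 -0.16 0;0.022 0.344 -0.16 0;0.022 0.344 -0.16 0;0.022 0.344 -0.16 0;0.022 0.344 -0.16 0;0.022 0.344 -0.16 0;0.022 0.344 -0.16 0;0.022 0.344 -0.16 0")

```text
t: 21.88
tool_pos: [0.5394, 0.3112, 0.1887]
orientation: [0.53, 3.096, 0.005]
force: [1.5, -0.4, 0.2]
opening: 0.0676
gripper_force: 20.0
```

```bash
python3 -c "
from h import *
print(shift([.546,.305,.19]))"; python3 jar.py .494 .320 .092 3
```

```text
[-0.0083 -0.0036 -0.0013]
21.9333 [0.53903122 0.30928126 0.1883015 ] 0.06712179650249453 [251.55000745 137.53022555]
191 77
```

View pics/j3.png

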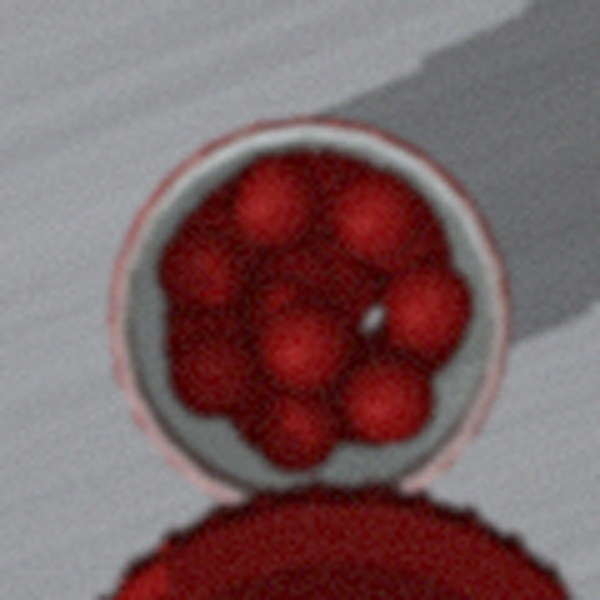

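The red rim spans x 109–511 with its top at 118, giving a centre of crop (310,320), which is full-frame (253.0,141.1). The 80 px width fits 64 mm.

```bash
python3 -c "
from h import *
L=np.load('last.npz');C=(None,float(L['f']),float(L['cx']),float(L['cy']),L['T']);p=toplane(C,253,141.1,.092);s=status.read_state();print(p,s['tool_pos'],s['t'],s['dq'].round(3));print(shift([p[0],p[1],.0294+.084]))"
```

```text
[0.4970687  0.32013395 0.092     ] [0.53903122 0.30928126 0.1883015 ] 21.9333 [-0.055 -0.05   0.077 -0.023 -0.001 -0.043]
[ 0.0432 -0.0038  0.0749]
```

>>> servo_tool(plan="0 0 0 0;0 0 0 0;0 0 0 0")

```text
t: 22.18
tool_pos: [0.5386, 0.3036, 0.1878]
orientation: [-0.538, -3.095, 0.001]
force: [0.0, -0.2, -1.4]
opening: 0.0674
gripper_force: 20.0
```

Run:
```python
from m import *
C=cam("wrist");s=status.read_state();q=proj(C,[.496,.32,.092])
m=mask(C[0],"red").astype(np.uint8);h=cv2.cvtColor(C[0],cv2.COLOR_BGR2HSV)
m=(((h[...,0]<10)|(h[...,0]>165))&(h[...,1]>45)).astype(np.uint8)
w=np.zeros_like(m);cv2.circle(w,(int(q[0]),int(q[1])),46,1,-1);w[int(q[1])+32:]=0
p=cv2.findNonZero(cv2.morphologyEx(m*w,cv2.MORPH_OPEN,np.ones((2,2),np.uint8)));h=cv2.convexHull(p);h=np.array([a for a in h if a[0][1]<q[1]+28])
e=cv2.fitEllipse(h);print(q,e,toplane(C,*e[0],.092),s["tool_pos"],s["dq"].round(3))
print(shift([.4965,.3203,.1134]))
```

```text
[261.82800677 137.75980407] ((261.6565246582031, 135.57005310058594), (72.01319122314453, 81.21068572998047), 67.70930480957031) [0.49432112 0.32045368 0.092     ] [0.53873485 0.30356084 0.18799727] [ 0.    -0.001 -0.005  0.001 -0.003  0.001]
[0.0454 0.0015 0.0746]
```

>>> servo_tool(plan="0.0458 0.0015 0.015 0;0.0458 0.0015 0.035 0;0.0458 0.0015 0.052 0;0.0458 0.0015 0.058 0;0.0458 0.0015 0.061 0;0.0458 0.0015 0.064 0;0.0458 0.0015 0.067 0;0.0458 0.0015 0.07 0;0.0458 0.0015 0.073 0;0.0458 0.0015 0.0755 0;0.0458 0.0015 0.0755 0;0.0458 0.0015 0.0755 0")

```text
t: 23.23
tool_pos: [0.4968, 0.3221, 0.1132]
orientation: [0.536, 3.095, 0.001]
force: [1.6, -0.6, 0.9]
opening: 0.0671
gripper_force: 20.0
```

>>> servo_tool(plan="0 0 0.0012 0;0 0 0.0012 0;0 0 0.0012 0")

```text
t: 23.48
tool_pos: [0.4969, 0.3222, 0.1131]
orientation: [0.535, 3.094, 0.001]
force: [-2.8, -1.7, 9.9]
opening: 0.0675
gripper_force: 20.0
```

>>> servo_tool(plan="0 0 -0.001 0;0 0 -0.001 0;0 0 -0.001 0;0 0 -0.001 0;0 0 -0.005 0;0 0 -0.03 0;0 0 -0.06 0;0 0 -0.09 0;0 0 -0.12 0;0 0 -0.15 0;0 0 -0.15 0;0 0 -0.15 0", grip=-1)

```text
t: 24.48
tool_pos: [0.4975, 0.3226, 0.2645]
orientation: [0.535, 3.092, 0.005]
force: [-0.4, -0.1, -1.7]
opening: 0.0932
gripper_force: 0.0
```

Run:
```python
from m import *
s=status.read_state();print(s["t"],s["tool_pos"],s["opening"])
print(shift([.3,.45,.30]))
W=cam("wrist");S=cam("scene");T=cam("top")
def crop(C,p,r=24):
    q=proj(C,p);x,y=int(q[0]),int(q[1]);x=max(x,r);y=max(y,r);return cv2.resize(C[0][y-r:y+r,x-r:x+r],(200,200),interpolation=cv2.INTER_CUBIC)
P=[(.496,.32,.06),(.6455,-.11,.06),(.509,-.299,.06),(.658,.093,.06)]
r=[np.hstack([crop(C,p) for p in P]) for C in(S,T)]
cv2.imwrite("pics/fin.png",np.vstack(r))
```

```text
24.4833 [0.49746371 0.32263337 0.26446886] 0.09320084136903792
[ 0.2287  0.0537 -0.0361]
```

View pics/fin.png

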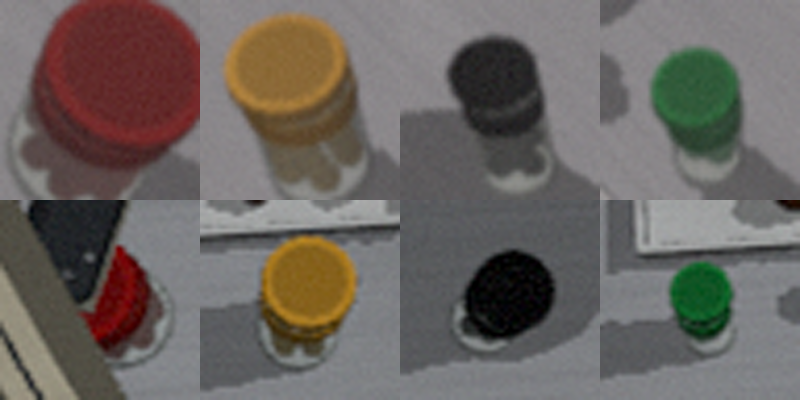

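All four lids show level and seated on upright jars: red (110,80), gold (290,65), black (493,75) and green (697,90). The arm partly covers the red jar in the top-view crop. The fingers are open and clear, so I'm handing in.

```bash
python3 -c "
from plant import robot
print(robot.close_job())"
```

```text
the job is handed in; nothing more can be done
None
```

All four lids are on the jars of their own colour, pushed home and level as far as the cameras and contact heights show, and the job was handed in at about 24.5 s; no verdict came back.

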